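# Stack the empty tote over the regulator tote

### The job

Stack the empty blue tote on the grey tote that holds the dive regulator, so it covers the regulator without sinking onto it. Turn the blue tote end for end, so that its orange end is over the grey tote's plain end, and seat its four feet fully in the shallow pockets of the grey rim, standing level; then let go. Set it down, do not drop it, and leave the grey tote, the regulator, the gauge, the side cutters and the round cover where they are.

Things in the scene. Friction and masses are not known exactly. Their poses are not given: they have to be found in the camera images.
- carry_bar (a point): Centre of the black carry bar of the empty blue tote, over the tote's middle. Bar 16 mm thick along the tote's x, 122 mm long along its y (side to side), 18 mm high, its top level with the rim; 58 mm of free space under it and 70 mm to each end wall. Axes are the tote's: x towards its orange end, z up.
- orange_end (a point): Middle of the orange end rim of the empty blue tote, 94 mm from the carry bar's centre along the tote's x, at the same height as the bar's centre.
- loaded_tote: Loose grey tote, same shape, no bar. Origin: centre of underside; x to its orange end. Each long rim (80 mm up) has 2 deep slots, x = +66, -34 mm (feet of a tote facing the same way sink in: it nests), and 2 shallow pockets, x = -66, +34 mm, 25 mm long, floors 71 mm up, out to y = +-72.5 mm. Stacked (4 mm play each way), the upper underside is 65 mm and its bar's centre 136 mm above this origin.
- regulator: Black round dive regulator, 68 mm across and 42 mm high with steel ports along x (100 mm over all), lying loose in the grey tote on its 4 mm floor. Origin at the centre of its underside.
- gauge: Bystander: black rubber-sleeved pressure gauge with white dial, 66 mm across and 36 mm high, brass and steel stem reaching 100 mm along -x from its centre. Origin under the dial's centre.
- cutters: Bystander: side cutters with red and blue handles, 120 mm long, 16 mm high, lying flat. Origin under the pivot.
- cover: Bystander: round black regulator cover, open side up, 72 mm across and 14 mm high. Origin at the centre of its underside.
- empty_tote: Empty blue tote, 200 (x) by 151 (y) by 80 mm high, about 0.3 kg, tapering to 156 by 104 mm at the floor. Origin at the centre of its underside, 71 mm below the bar's centre; x towards its orange end. Four black feet stick out sideways low down, at x = +66 and -34 mm on both sides, 16 mm wide, outer faces at y = +-68 mm, undersides 6 mm above the origin.
Mind the look-alikes: they are no part of the job. Of the things that look like the regulator, take the one that is farthest to the robot's right at the start.

How it is judged:
By the outcome, as a careful person would: the job done as asked, in the order asked, and still so for the second after the job is handed in, with the robot touching nothing.
It also fails if it takes over 43 s, if anything falls off the work surface, if the arm or the gripper's body presses on something with over 40 N, if the wrist force passes 120 N, or if a joint passes its speed limit or range.

### The arm

A 6-joint arm with a two-finger parallel gripper is mounted at the origin on the work surface. World frame = base frame: x ahead of the robot, y to its left, z up, the work surface at z = 0. Lengths are in m, angles in rad, forces in N, time in s.
With the tool pointing down it reaches from about 0.275 to 0.825 m from the base axis. Payload 4.9 kg.
Tool frame: the origin (TCP) lies midway between the tips of the shut fingers; the grasp point (between the pads) lies 19 mm behind it (bot.grip_depth is the distance from the TCP to the grasp point, in m); z points along the fingers, y is the line along which they close (so a half turn about z gives the same grasp; the last joint's range is limited). The gripper opens to 85 mm and grips with 20 to 120 N. Pads are 22 mm wide; open, the fingers measure 114 mm over their backs; the gripper's body (76 mm by 85 mm) begins 54 mm behind the grasp point. The pads swing forward as they close: fully open they stand 13 mm farther back than shut.
Start: joints at [1.056, 0.326, -0.193, 1.052, 0, 1.437], TCP at [0.204, 0.511, 0.231] pointing down, gripper open.
Joint ranges: [-2.65, 2.65], [-0.97, 1.79], [-1.3, 1.35], [-1.93, 2.1], [-1.47, 1.37], [-3.14, 3.14]. Speed limits (rad/s): [2.57, 2.57, 3.14, 3.14, 3.14, 3.14].

### API

Orientations are given as a unit quaternion [w, x, y, z].
In Python, from cell import bot gives the robot as it stands. Calls block until the motion is done:
- bot.move_pose(position, orientation): joint-space move of the TCP to a pose.
- bot.move_linear(position, speed=0.15, rotation=None, until_force=None): straight line of the TCP; rotation=None keeps the orientation; speed is the mean speed in m/s. With until_force (N) it stops when the force on the tool has changed by that much, and returns True; else False.
- bot.goto_joints(angles): joint-space move.
- bot.set_gripper(opening, grasp_force=None): opening from 0.0 (shut) to 1.0 (fully open); grasp_force is the grip in N (None keeps the last); returns when the fingers have stopped.
- bot.wait(seconds).
- bot.solve_ik(position, orientation): joint angles nearest the present ones, or None.
- bot.camera(name): name is "scene" or "top"; returns the picture (420x560x3 uint8, red, green, blue); there is no depth.
- bot.calibration(name): a dict with "mtx" (3x3 intrinsics, pixels), "extrinsics" (4x4, takes a point from world to camera coordinates). Camera axes: x right, y down, z forward; pixel columns grow to the right and rows downward; lengths in m; the calibration is good to about 2 mm. A picture is of the moment at which its call begins. calibration takes no time and is no camera call.
A pose or a line that the arm cannot do raises bot.PlanningError and nothing moves.
- bot.close_job(): hands the job in; it is judged then, once.
Trained networks look in the newest picture that a camera, given by its name, has taken for a name from the list of things; names that differ only in an ending like _2 or _b are one class to them, and where a whole thing is asked for, a point or a joint stands for the part that bears it (a point fixed in the world has none). Each returns a list of dicts, best first, with "confidence" (0 to 1); they miss things now and then, are a little off and sometimes report something else, mostly with a low value. They report only what shows in the picture. A call takes as long as a camera call. They do not tell look-alikes from the thing itself.
- bot.search_frame(camera, thing): "bbox" ([left, top, width, height] in pixels, round what is visible of it).
Readings, each from a call of its own:
- bot.read_clock(): time.
- bot.read_joint_positions(): joint angles.
- bot.read_joint_vel(): joint speeds.
- bot.read_joint_efforts(): joint torques, N m.
- bot.read_position(): TCP position.
- bot.read_tool_rot(): TCP orientation.
- bot.read_ft_force(): force on the tool from outside, world axes, zero at the start.
- bot.read_moment(): the same for the moment, N m.
- bot.read_gripper_width(): opening from 0.0 (shut) to 1.0 (fully open).
- bot.read_finger_force(): force on a finger pad.
Only numpy, scipy, OpenCV 4.12 (cv2) and the standard library are available. Lean on these libraries where they do the work, as an engineer would, in place of code of your own. Each camera call takes 0.05 s, during which the arm holds its last target. There are 200 camera calls.

## Working session

There is one attempt and no reset: what is moved stays moved. The work goes in short steps, each a Python script; the robot and the scene stay as the last script left them, time stands still between calls to the robot, and variables do not carry over. Pictures are saved under pics/ and viewed, at most 10 in all, crops included, and the job is handed in when it is done.

```bash
mkdir -p pics; ls; python3 - <<'E'
from cell import bot
import cv2,numpy as np
for c in("scene","top"):
    im=bot.camera(c); cv2.imwrite(f"pics/{c}0.png",im[:,:,::-1])
    K=bot.calibration(c);print(c,K["mtx"].round(1).tolist(),K["extrinsics"].round(4).tolist())
    for t in("carry_bar","orange_end","loaded_tote","regulator","empty_tote","gauge","cover","cutters"):
        print(t,[(np.round(d["bbox"]).tolist(),round(d["confidence"],2)) for d in bot.search_frame(c,t)])
print(bot.read_clock())
E
```

```text
pics
scene [[394.5, 0.0, 276.7], [0.0, 394.5, 214.1], [0.0, 0.0, 1.0]] [[-0.8082, 0.5889, -0.0025, 0.3869], [0.4807, 0.6572, -0.5806, -0.2185], [-0.3403, -0.4704, -0.8142, 1.203], [0.0, 0.0, 0.0, 1.0]]
carry_bar [([164.0, 134.0, 91.0, 74.0], 0.96), ([268.0, 222.0, 107.0, 93.0], 0.67)]
orange_end [([162.0, 133.0, 90.0, 72.0], 0.8)]
loaded_tote [([267.0, 220.0, 110.0, 93.0], 0.64)]
regulator [([331.0, 320.0, 44.0, 34.0], 0.96), ([261.0, 341.0, 47.0, 38.0], 0.92), ([406.0, 229.0, 41.0, 26.0], 0.6), ([309.0, 253.0, 40.0, 33.0], 0.58)]
empty_tote [([164.0, 130.0, 95.0, 78.0], 0.96)]
gauge [([254.0, 203.0, 48.0, 32.0], 0.92)]
cover [([156.0, 240.0, 35.0, 27.0], 0.79), ([164.0, 134.0, 91.0, 69.0], 0.16)]
cutters [([183.0, 270.0, 39.0, 45.0], 0.69), ([267.0, 219.0, 106.0, 97.0], 0.46)]
top [[388.4, 0.0, 280.6], [0.0, 388.4, 206.5], [0.0, 0.0, 1.0]] [[0.0374, -0.9993, -0.0046, 0.0413], [-0.9774, -0.0356, -0.2086, 0.5031], [0.2083, 0.0123, -0.978, 0.7937], [0.0, 0.0, 0.0, 1.0]]
carry_bar [([372.0, 138.0, 71.0, 100.0], 0.96)]
orange_end [([369.0, 140.0, 77.0, 96.0], 0.93)]
loaded_tote [([180.0, 156.0, 79.0, 100.0], 0.76)]
regulator [([132.0, 170.0, 35.0, 42.0], 0.91), ([203.0, 194.0, 34.0, 44.0], 0.75), ([165.0, 110.0, 32.0, 40.0], 0.75), ([149.0, 317.0, 48.0, 36.0], 0.75)]
empty_tote [([372.0, 139.0, 76.0, 97.0], 0.76)]
gauge [([289.0, 190.0, 30.0, 58.0], 0.75)]
cover [([321.0, 96.0, 31.0, 32.0], 0.81)]
cutters [([247.0, 102.0, 54.0, 22.0], 0.63)]
0.9
```

```bash
python3 - <<'E'
import cv2
for c in("scene","top"):
    cv2.imwrite(f"pics/{c}0b.png",cv2.resize(cv2.imread(f"pics/{c}0.png"),(800,600),interpolation=cv2.INTER_CUBIC))
E
```

```text
(no output)
```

View pics/scene0b.png

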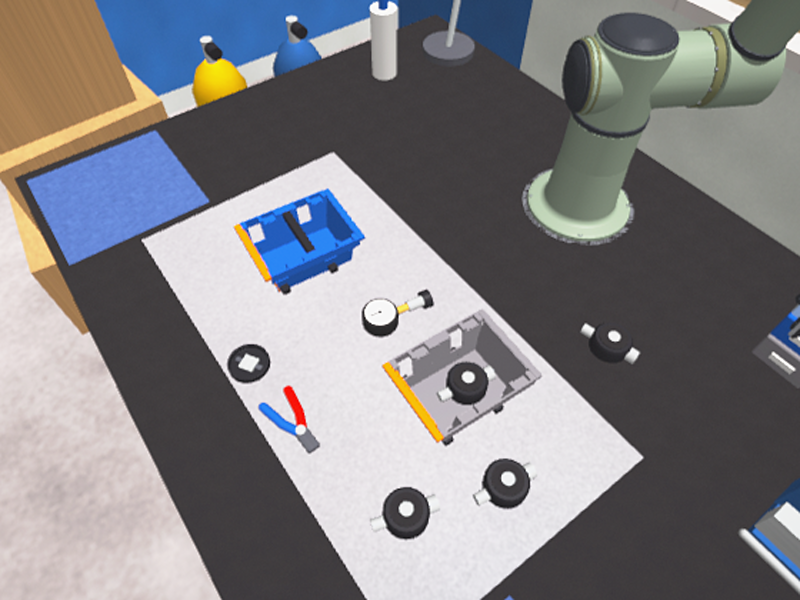

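View pics/top0b.png

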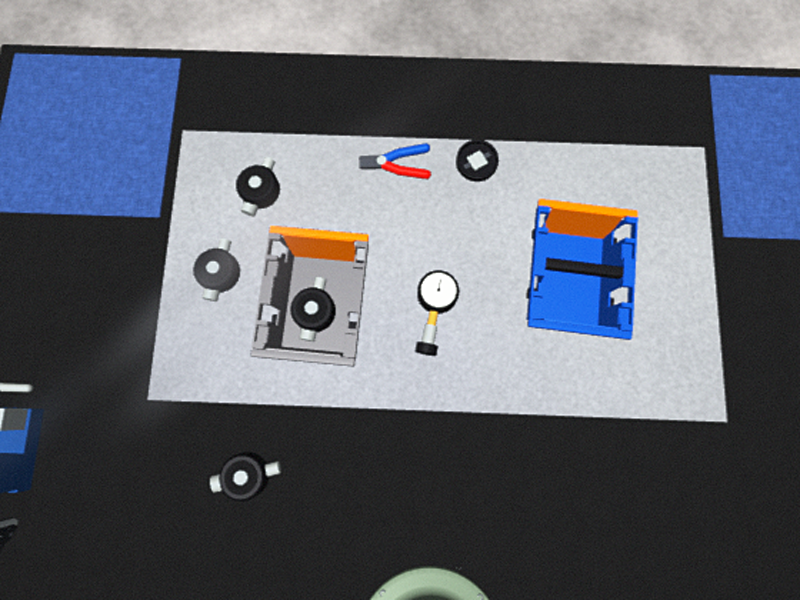

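```bash
python3 - <<'E'
import cv2,numpy as np
def crop(f,u,v,w,h,s):
    im=cv2.imread(f)[v:v+h,u:u+w]; im=cv2.resize(im,None,fx=s,fy=s,interpolation=cv2.INTER_CUBIC)
    for k in range(0,w,10): 
        cv2.line(im,(k*s,0),(k*s,8),(0,0,255),1); cv2.putText(im,str(u+k),(k*s,18),0,.35,(0,0,255))
    for k in range(0,h,10): 
        cv2.line(im,(0,k*s),(8,k*s),(0,0,255),1); cv2.putText(im,str(v+k),(10,k*s+4),0,.35,(0,0,255))
    return im
a=crop("pics/top0.png",172,150,66+24,110,5);b=crop("pics/top0.png",362,134,70,110,5)
cv2.imwrite("pics/c1.png",np.hstack([a,b]))
a=crop("pics/scene0.png",262,212,120,110,5)
cv2.imwrite("pics/c2.png",a)
E
```

```text
(no output)
```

View pics/c1.png

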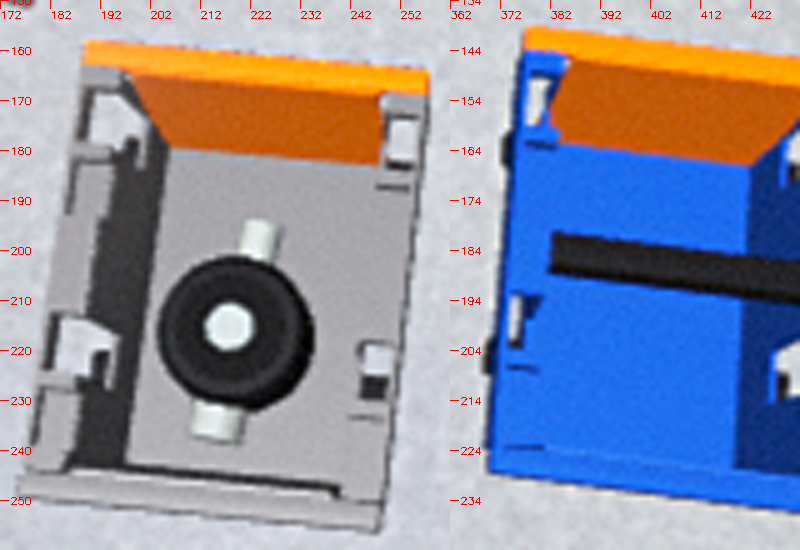

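View pics/c2.png

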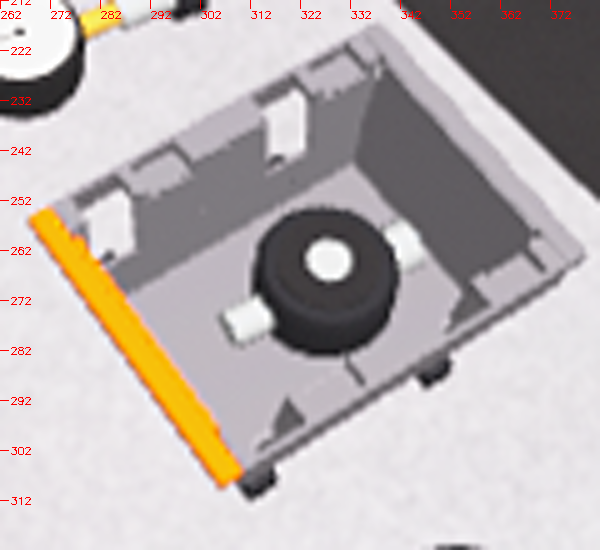

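```bash
cat >h.py <<'E'
import numpy as np,cv2
from scipy.optimize import least_squares
from cell import bot
CAL={c:bot.calibration(c) for c in("scene","top")}
def proj(c,P):
    K=CAL[c];P=np.atleast_2d(P);E=K["extrinsics"];q=P@E[:3,:3].T+E[:3,3]
    return (q/q[:,2:])[:,:2]*[K["mtx"][0,0],K["mtx"][1,1]]+K["mtx"][:2,2]
RIM=np.array([[.1,.0755],[.1,-.0755],[-.1,-.0755],[-.1,.0755]]) # OL,OR,PR,PL
def T(p,xy): c,s=np.cos(p[2]),np.sin(p[2]); return xy@np.array([[c,s],[-s,c]])+p[:2]
def fit(obs,p0,z=.08): # obs: {cam: 4x2 (nan = unused)}
    def r(p):
        W=np.c_[T(p,RIM),np.full(4,z)]
        return np.concatenate([np.nan_to_num((proj(c,W)-o)).ravel() for c,o in obs.items()])
    s=least_squares(r,p0,loss="soft_l1"); return s.x,r(s.x).reshape(-1,2).round(1)
def quad(im,blue=True,roi=None):
    h=cv2.cvtColor(im,cv2.COLOR_RGB2HSV)
    m=cv2.inRange(h,(105,120,60),(122,255,255))|cv2.inRange(h,(5,180,150),(25,255,255))
    if roi: k=np.zeros_like(m);l,t,w,q=[int(a) for a in roi];k[t:t+q,l:l+w]=1;m=m*k
    ps=np.vstack([c for c in cv2.findContours(m,0,1)[0] if cv2.contourArea(c)>15])
    return cv2.convexHull(ps)[:,0]
def down(a): # tool z down, tool y along world yaw a
    from scipy.spatial.transform import Rotation as R
    y=np.array([np.cos(a),np.sin(a),0]);z=np.array([0,0,-1.]);x=np.cross(y,z)
    q=R.from_matrix(np.c_[x,y,z]).as_quat(); return [q[3],*q[:3]]
E
python3 - <<'E'
from h import *
g=lambda l,u,v:(np.array(l)+.5)/5-.5+[u,v]
top=g([[84,40],[430,72],[380,532],[18,485]],172,150)
sc=g([[28,218],[222,488],[585,258],[375,22]],262,212); sc=sc[[1,0,3,2]]
for o in({"top":top},{"scene":sc},{"top":top,"scene":sc}):
    p,r=fit(o,[.5,.1,0]);print("grey",p.round(4),r.tolist())
for c,roi in(("top",(362,130,95,115)),("scene",(155,125,110,90))):
    im=cv2.imread(f"pics/{c}0.png")[:,:,::-1].copy()
    print(c,cv2.approxPolyDP(quad(im,roi=roi).reshape(-1,1,2),2,True)[:,0].tolist())
E
```

```text
grey [ 0.4934  0.1934 -0.0575] [[0.3, -0.4], [0.3, -0.6], [-0.1, -0.1], [-0.4, 2.4]]
grey [ 0.4936  0.1941 -0.0555] [[-0.5, 0.3], [-0.7, 0.3], [0.6, -0.2], [0.7, -0.7]]
grey [ 0.4935  0.1937 -0.0565] [[0.1, -0.4], [0.1, -0.7], [-0.2, -0.2], [-0.5, 2.4], [-0.6, 0.1], [-0.8, 0.1], [0.5, -0.3], [0.6, -0.8]]
top [[377, 140], [445, 148], [443, 221], [440, 237], [370, 228], [370, 202]]
scene [[229, 132], [254, 164], [245, 181], [203, 200], [186, 196], [164, 158]]
```

```bash
python3 - <<'E'
from h import *
top=np.array([[376.8,139.4],[445.3,147.3],[440.3,237.3],[369.5,228.5]])
sc=np.array([[186.5,196.3],[163.5,157.5],[229,131.5],[254.5,164.5]])
for o in({"top":top},{"scene":sc},{"top":top,"scene":sc}):
    p,r=fit(o,[.5,-.2,0]);print("blue",p.round(4),r.tolist())
gp=np.array([.4935,.1937,-.0565])
print(p)
for k in(0,1):
    a=p[2]+k*np.pi
    pa=down(a); pb=down(a+ (gp[2]+np.pi-p[2]))
    print(k,np.round(bot.solve_ik([*p[:2],.052],pa),2),np.round(bot.solve_ik([*gp[:2],.117],pb),2))
E
```

```text
blue [ 0.5479 -0.2099 -0.0925] [[-0.5, -0.6], [0.3, -0.1], [1.3, 0.5], [-0.8, 0.0]]
blue [ 0.5477 -0.2114 -0.0781] [[-0.5, -0.4], [-0.6, 0.7], [0.2, -0.5], [1.2, 0.1]]
blue [ 0.5479 -0.2105 -0.087 ] [[-0.5, -0.4], [0.3, -0.3], [1.8, 0.4], [-0.3, 0.3], [-0.8, -0.3], [-0.4, 0.6], [0.6, -0.2], [1.2, 0.6]]
[ 0.54787638 -0.21049502 -0.08703089]
0 [-0.49  0.57 -0.32  0.69  0.    1.17] [ 0.23  0.4  -0.41  0.77  0.   -1.28]
1 [-0.49  0.57 -0.32  0.69  0.   -1.98] [ 0.23  0.4  -0.41  0.77  0.    1.86]
```

```bash
python3 - <<'E'
from h import *
p=np.array([.5479,-.2103,-.087]); g=np.array([.4935,.1937,-.0565])
bot.set_gripper(.7,60)
bot.move_pose([*p[:2],.2],down(p[2]))
bot.move_linear([*p[:2],.053],speed=.12)
bot.set_gripper(0,60)
print(bot.read_gripper_width(),bot.read_finger_force(),bot.read_clock())
f0=bot.read_ft_force()
bot.move_linear([*p[:2],.215],speed=.1)
print(bot.read_gripper_width(),np.round(bot.read_ft_force()-np.array(f0),2),np.round(bot.read_moment(),2))
bot.move_pose([*g[:2],.215],down(g[2]+np.pi))
bot.move_linear([*g[:2],.165],speed=.1)
print(bot.read_position(),bot.read_clock(),bot.read_gripper_width())
for c in("scene","top"):
    cv2.imwrite(f"pics/{c}1.png",bot.camera(c)[:,:,::-1])
a=cv2.imread("pics/top1.png")[130:270,130:290];b=cv2.imread("pics/scene1.png")[170:330,230:430]
cv2.imwrite("pics/c3.png",np.hstack([cv2.resize(a,(400,350)),cv2.resize(b,(400,320))[:350] if 0 else cv2.resize(b,(400,350))]))
E
```

```text
0.17623139044957253 59.376314878463745 5.9417
0.179315891575618 [-0.15 -0.3  -6.3 ] [-0.02 -0.01 -0.02]
[0.49382187 0.19364381 0.16527057] 10.45 0.17670503231180218
```

View pics/c3.png

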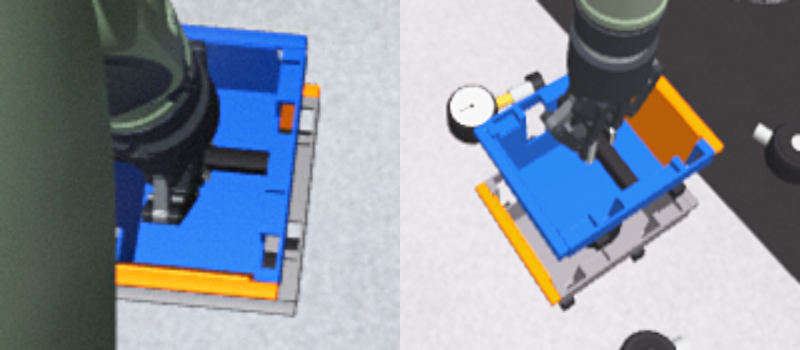

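```bash
python3 - <<'E'
from h import *
g=np.array([.4935,.1937,-.0565]); pe=[.4938,.1936,g[2]+np.pi]
W=np.c_[T(pe,RIM),np.full(4,.192)]
for c in("scene","top"):
    im=cv2.imread(f"pics/{c}1.png")[:,:,::-1].copy()
    q=proj(c,W);print(c,q.round(1).tolist())
    l,t=(q.min(0)-6);r,b=q.max(0)+6
    if c=="top": t,b,l=t,262-12,185
    print(cv2.approxPolyDP(quad(im,roi=(l,t,r-l,b-t)).reshape(-1,1,2),1.2,True)[:,0].tolist())
    v=im.copy()
    for a in q: cv2.circle(v,tuple(int(round(x*16)) for x in a),16,(255,0,0),-1,shift=4)
    for a in proj(c,np.c_[T(g,RIM),np.full(4,.08)]): cv2.circle(v,tuple(int(round(x*16)) for x in a),16,(0,255,0),-1,shift=4)
    u0,v0=(168,140) if c=="top" else (262,180)
    s=cv2.resize(v[v0:v0+120,u0:u0+ (130 if c=="scene" else 95)],None,fx=3.5*1,fy=3.5*1.,interpolation=cv2.INTER_CUBIC)
    out=s if c=="scene" else np.hstack([out,s])
cv2.imwrite("pics/c4.png",out[:,:,::-1])
E
```

```text
scene [[343.3, 185.9], [390.9, 235.3], [308.7, 285.7], [265.0, 227.7]]
[[391, 236], [385, 244], [327, 280], [310, 288], [292, 289], [268, 256], [267, 228], [313, 204], [362, 205]]
top [[241.9, 250.3], [157.7, 242.4], [174.6, 137.3], [254.0, 144.2]]
[[202, 140], [252, 145], [257, 167], [240, 248], [185, 244], [185, 197]]
```

View pics/c4.png

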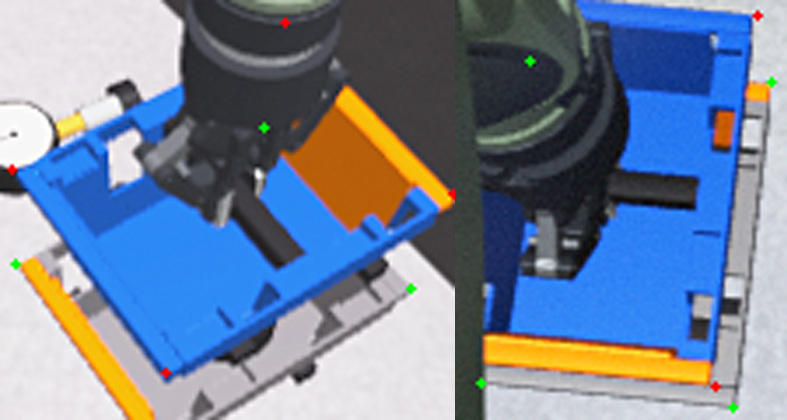

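```bash
python3 - <<'E'
from h import *
n=np.nan
G=lambda l,u,v:(np.array(l,float)+.5)/3.5-.5+[u,v]
sc=G([[n,n],[454,200],[166,379],[17,172]],262,180)
tp=G([[711-455,383],[n,n],[n,n],[751-455,17]],168,140)
for o in({"scene":sc},{"top":tp},{"scene":sc,"top":tp}):
    for z in(.189,.192):
        p,r=fit(o,[.4938,.1936,np.pi-.0565],z);print(z,p.round(4),(p[2]-np.pi).round(4),r.tolist())
E
```

```text
0.189 [0.4934 0.1961 3.0804] -0.0612 [[0.0, 0.0], [0.3, 0.4], [0.2, -0.7], [-0.6, 0.3]]
0.192 [0.4948 0.1972 3.0811] -0.0605 [[0.0, 0.0], [0.5, 0.2], [0.2, -0.5], [-0.9, 0.2]]
0.189 [0.4949 0.1966 3.0915] -0.0501 [[-0.0, 0.5], [0.0, 0.0], [0.0, 0.0], [0.0, -0.6]]
0.192 [0.4943 0.1963 3.0918] -0.0498 [[-0.0, 0.7], [0.0, 0.0], [0.0, 0.0], [0.1, -0.8]]
0.189 [0.4944 0.1963 3.0877] -0.0539 [[0.0, 0.0], [-0.0, 0.3], [0.4, -0.2], [-1.0, 0.9], [-0.1, 1.0], [0.0, 0.0], [0.0, 0.0], [0.4, -0.1]]
0.192 [0.4949 0.1967 3.0857] -0.0559 [[0.0, 0.0], [0.3, -0.2], [0.3, -0.6], [-1.1, 0.3], [-0.6, 0.6], [0.0, 0.0], [0.0, 0.0], [0.2, -0.9]]
```

```bash
python3 - <<'E'
from h import *
x,y=.4932,.1912
bot.move_linear([x,y,.165],speed=.05)
bot.move_linear([x,y,.132],speed=.08)
f0=np.array(bot.read_ft_force())
r=bot.move_linear([x,y,.115],speed=.02,until_force=5)
print(r,bot.read_position(),np.round(bot.read_ft_force()-f0,2),np.round(bot.read_moment(),3),bot.read_clock())
for c in("scene","top"):
    cv2.imwrite(f"pics/{c}2.png",bot.camera(c)[:,:,::-1])
a=cv2.imread("pics/top2.png")[140:260,168:263];b=cv2.imread("pics/scene2.png")[200:320,262:392]
cv2.imwrite("pics/c5.png",np.hstack([cv2.resize(q,None,fx=3.5,fy=3.5,interpolation=2) for q in(b,a)]))
E
```

```text
True [0.4930981  0.19116087 0.11851665] [-0.42  0.23  5.43] [-0.08   0.126 -0.014] 12.0167
```

View pics/c5.png

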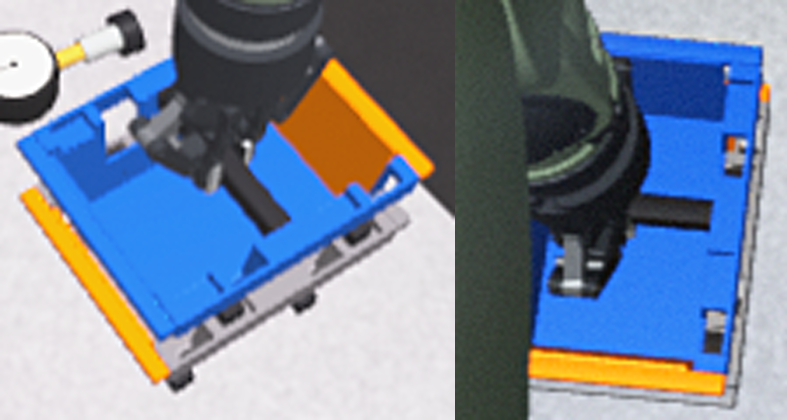

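```bash
python3 - <<'E'
from h import *
x,y=.4931,.1912
r=bot.move_linear([x,y,.1160],speed=.01,until_force=8)
print(r,bot.read_position(),np.round(bot.read_ft_force(),2),np.round(bot.read_moment(),3))
bot.set_gripper(.45); bot.wait(.5)
bot.move_linear([x,y,.25],speed=.1)
j=np.array(bot.read_joint_positions());j[0]=-.8
bot.goto_joints(j.tolist()); print(bot.read_clock(),bot.read_gripper_width())
for c in("scene","top"):
    cv2.imwrite(f"pics/{c}3.png",bot.camera(c)[:,:,::-1])
a=cv2.imread("pics/top3.png")[140:260,168:263];b=cv2.imread("pics/scene3.png")[200:320,262:392]
cv2.imwrite("pics/c6.png",np.hstack([cv2.resize(q,None,fx=3.5,fy=3.5,interpolation=2) for q in(b,a)]))
E
```

```text
True [0.49307354 0.19116426 0.11852847] [-0.73 -0.23  3.97] [-0.003  0.137  0.036]
16.5333 0.4482004737717071
```

View pics/c6.png

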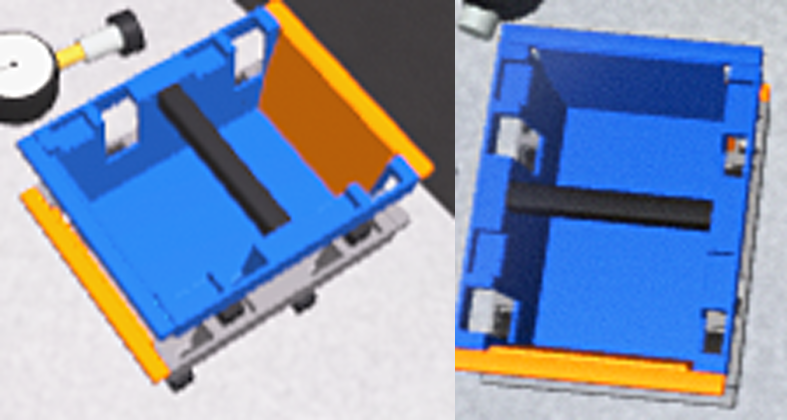

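```bash
python3 - <<'E'
from h import *
from scipy.spatial.transform import Rotation as R
G=lambda l,u,v:(np.array(l,float)+.5)/3.5-.5+[u,v]
n=np.nan
sc=G([[n,n],[434,176],[165,338],[17,147]],262,200)
tp=G([[724-455,392],[n,n],[497-455,25],[763-455,46]],168,140)
obs={"scene":sc,"top":tp}
# add hull corner estimates for the cropped-off corners
for c in obs: 
    im=cv2.imread(f"pics/{c}3.png")[:,:,::-1].copy()
    roi=(262,190,135,110) if c=="scene" else (160,140,105,112)
    print(c,obs[c].round(1).tolist(),cv2.approxPolyDP(quad(im,roi=roi).reshape(-1,1,2),1.2,True)[:,0].tolist())
def r(p):
    W=R.from_euler("ZYX",p[3:]).apply(np.c_[RIM,np.full(4,.08)])+p[:3]
    return np.concatenate([np.nan_to_num(proj(c,W)-o).ravel() for c,o in obs.items()])
s=least_squares(r,[.494,.193,.065,np.pi-.0565,0,0]);print(s.x.round(4),s.fun.reshape(-1,2).round(1).tolist())
g=np.array([.4935,.1937,np.pi-.0565])
for z in(.145,.154): 
    p,q=fit(obs,g,z);print(z,p.round(4),(q**2).sum(),q.tolist())
E
```

```text
scene [[nan, nan], [385.6, 249.9], [308.8, 296.2], [266.5, 241.6]] [[385, 248], [366, 263], [326, 288], [305, 299], [299, 299], [268, 256], [267, 240], [336, 201], [342, 200], [384, 245]]
top [[244.5, 251.6], [nan, nan], [179.6, 146.8], [255.6, 152.8]] [[181, 147], [255, 154], [257, 167], [244, 251], [228, 251], [167, 244], [167, 233]]
[ 0.498   0.197   0.0597  3.0938  0.0517 -0.0263] [[0.0, 0.0], [-0.5, -0.3], [-0.5, 0.4], [-0.5, -0.1], [0.2, 1.3], [0.0, 0.0], [-0.1, -0.4], [-1.0, 0.1]]
0.145 [0.4938 0.1949 3.095 ] 10.590000000000002 [[0.0, 0.0], [0.4, -2.6], [-0.6, 0.8], [-0.6, -0.7], [-0.2, 0.8], [0.0, 0.0], [0.1, -0.2], [-1.0, -0.3]]
0.154 [0.4937 0.1945 3.0948] 47.31000000000001 [[0.0, 0.0], [1.3, -4.9], [-0.4, -1.3], [-0.8, -3.1], [-0.5, 0.4], [0.0, 0.0], [-0.9, -1.8], [-1.2, -1.9]]
```

```bash
python3 - <<'E'
from h import *
from scipy.spatial.transform import Rotation as R
out=[]
def lines(c,p):  # sub-pixel edge along each projected rim side by max gradient, returns residual (px) normal to the side
    im=cv2.GaussianBlur(cv2.imread(f"pics/{c}3.png"),(0,0),.7).astype(float)
    W=R.from_euler("ZYX",p[3:]).apply(np.c_[RIM,np.full(4,.08)])+p[:3]
    q=proj(c,W);ctr=q.mean(0);res=[]
    for i in range(4):
        a,b=q[i],q[(i+1)%4];nrm=np.array([b[1]-a[1],a[0]-b[0]]);nrm/=np.linalg.norm(nrm)
        if nrm@(a-ctr)<0:nrm=-nrm
        ds=np.arange(-3.5,3.6,.25);row=[]
        for t in np.linspace(.06,.94,12):
            P=(a+(b-a)*t+ds[:,None]*nrm).astype(np.float32)
            v=np.stack([cv2.remap(im[:,:,k],P[:,0],P[:,1],1) for k in range(3)],1)
            gr=np.linalg.norm(np.gradient(v,axis=0),axis=1)
            row.append(ds[gr.argmax()])
        res.append(row)
    return np.array(res)
p=np.array([.4938,.1945,.065,3.091,0,0])
for c in("scene","top"): print(c);print(lines(c,p))
im=cv2.imread("pics/scene3.png"); Z=[]
for c in("scene","top"):
    v=cv2.resize(cv2.imread(f"pics/{c}3.png"),None,fx=4,fy=4,interpolation=2)
    for P,z,col in((p,.145,(0,0,255)),([.4935,.1937,-.0565],.08,(0,255,0))):
        q=(proj(c,np.c_[T([P[0],P[1],P[3] if len(P)>3 else P[2]],RIM),np.full(4,z)])+.5)*4-.5
        cv2.polylines(v,[q.round().astype(int)],True,col,1)
    u0,v0,w=(260,192,100) if c=="top9" else ((260,192,132) if c=="scene" else (200,140,68))
    if c=="top": u0,w=(164,98); u0=196;w=67
    Z.append(v[v0*4:(v0+130)*4,u0*4:(u0+w)*4])
cv2.imwrite("pics/c7.png",np.hstack(Z))
E
```

```text
scene
[[-3.5   0.5   0.25  0.75  0.75  0.5   0.25  0.25  0.25  0.5   0.25  0.25]
 [ 0.    2.25  2.25  2.25  1.75  1.5   1.75  2.    2.25  2.25  2.25  1.5 ]
 [ 1.25  1.    1.    1.25  0.75  1.    1.    0.75  1.    2.5   0.5   0.5 ]
 [ 3.5   3.5   0.5   0.5   0.25  0.5   0.25  0.25  0.    0.   -0.25  0.25]]
top
[[ 0.5  -0.25  0.25  0.   -0.25  0.25 -0.25  0.   -0.25 -0.75 -0.25 -0.5 ]
 [-0.5  -1.25 -1.25  0.   -0.5  -0.25  0.   -0.25 -2.   -0.5  -0.25 -0.25]
 [ 1.25  0.75  0.25  0.    0.25  0.    0.25  0.    0.    0.    0.   -0.25]
 [ 1.    0.75  1.   -1.5   1.5   1.5   1.25  1.    1.    0.75 -2.25  0.5 ]]
```

View pics/c7.png

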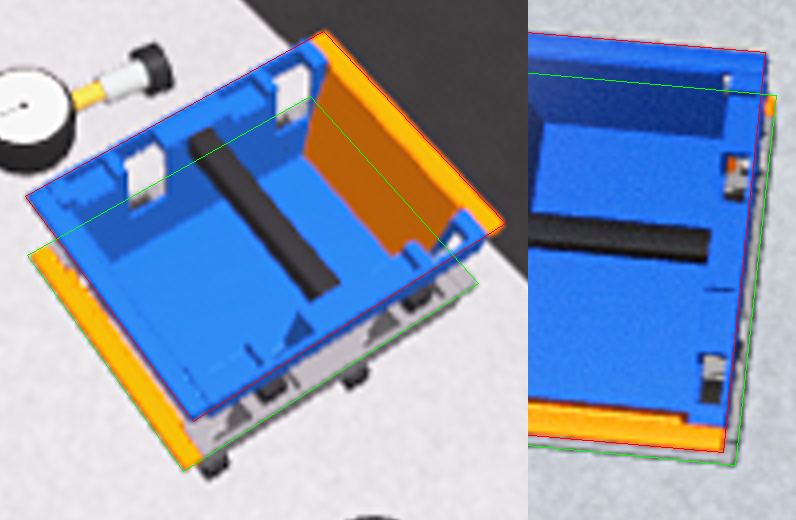

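The overlay fits the blue rim level at stacked height, about 1 px or better on most edges. The grey tote has not moved, so I'm handing in.

```bash
python3 -c "
from cell import bot
print(bot.close_job(),bot.read_clock())"
```

```text
the job is handed in; nothing more can be done
the job is handed in; nothing more can be done
```

The blue tote is stacked end for end on the grey tote holding the regulator, and I released it and handed the job in at about 17 s; my last pictures showed it seated level and the grey tote unmoved, but the hand-in returned no verdict.

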